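# Tip the tall tube block down onto the bench plate

## Task

Of the two aluminium tube blocks standing on end against the long edge of the dark steel plate, tip the taller one over that low edge so that it lies flat on the plate with its tube wells facing up, roughly square to the plate and with its foot end still at that edge. Tip it over; do not lift it off the bench. Leave the shorter block and the small bottle on the plate standing where they are.

Things in the scene. Friction and masses are not known exactly. Their poses are not given: they have to be found in the camera images.
- tall_block: Taller aluminium tube block, 40 mm thick (x), 64 wide (y), 110 tall (z), 0.5 to 0.8 kg, with 2 columns of 4 wells, 18 mm across, in its +x face. It stands on end on the bench, its plain -x face 3 to 7 mm from the plate's edge. Pushed high on the well face toward its -x it tips over the edge, passes its balance at some 25 degrees and falls flat. Origin: centre of the foot it stands on; z up the block.
- short_block: The shorter bare-aluminium tube block, also 40 mm (x) by 64 mm (y) but only 75 mm tall (z), with three columns of four small wells, 10 mm across. It stands beside the tall one against the same edge, at least 40 mm clear of it; either may be on the left. Leave it alone. Origin: centre of the foot, axes as for the tall block.
- plate: Flat dark steel plate fixed on the bench, 160 mm (x) by 400 mm (y), 12 mm thick. Its edge on the side away from the robot (its +x side) is the low stop; the blocks stand just beyond it. Origin: centre of the underside, on the bench; x points across the plate, toward the blocks' edge; y along it.
- bottle: Small clear glass bottle with a blue cap, 44 mm across and about 75 mm tall, standing on the plate near its +y end, clear of where the blocks would fall. Leave it alone. Origin: centre of its underside, z up.
There are look-alikes about, which are no part of the job. Leave any red look-alike of the tall_block alone.

How it is judged:
By the outcome, as a careful person would: the job done as asked, in the order asked, and still so for the second after the job is handed in, with the robot touching nothing.
It also fails if it takes over 27 s, if anything falls off the work surface, if the arm or the gripper's body presses on something with over 40 N, if the wrist force passes 120 N, or if a joint passes its speed limit or range.

## Robot

A 6-joint arm with a two-finger parallel gripper is mounted at the origin on the work surface. World frame = base frame: x ahead of the robot, y to its left, z up, the work surface at z = 0. Lengths are in mm, angles in rad, forces in N, time in s.
With the tool pointing down it reaches from about 400 to 925 mm from the base axis. Payload 12.5 kg.
Tool frame: the origin (TCP) lies between the finger pads; the fingertips stand 25 mm ahead of it and the grasp point (between the pads) lies 6 mm ahead of it; z points along the fingers, y is the line along which they close (so a half turn about z gives the same grasp; the last joint's range is limited). The gripper opens to 95 mm and grips with 3 to 60 N. Pads are 20 mm wide; open, the fingers measure 119 mm over their backs; the gripper's body (75 mm by 180 mm) begins 59 mm behind the grasp point.
Start: joints at [1.186, 0.491, 1.559, -0, 1.092, -0.106], TCP at [171.983, 600.887, 239.661] pointing down, gripper open.
Joint ranges: [-3.1, 3.1], [-0.84, 2.19], [0.05, 2.79], [-1.13, 4.28], [0.06, 2.93], [-2.69, 2.69]. Speed limits (rad/s): [2.22, 2.22, 2.79, 3.14, 3.14, 3.14].

## Interface

Orientations are given as [roll, pitch, yaw] about the fixed x, y, z axes, in that order (R = Rz(yaw) Ry(pitch) Rx(roll)).
In Python, from cell import state, read_camera, job_done, cut_out gives the robot as it stands. The module is installed in compiled form; this text tells all that it offers.
- The arm moves only by the tool jog_arm, never from a script. Its argument "motion" is a list of rows, each a list of 2 entries, a list of its own where there are three numbers: the shift along the tool's x, y, z in mm, then the turn about the tool's z in rad. A call has 1 to 5 rows; each row is the pose to reach, as a shift and turn from the pose commanded when the call began, along the tool's axes at that moment; what a row does not reach only later rows make up. A row lasts 1/10 s, in which the tool goes at most 50 mm and 8.59 degrees, less where a joint would pass 70% of its speed; a pose out of reach is approached as far as the arm can. A call with a gripper value outside its range is refused whole. "grip" is the closure, from 0 (fully open) to 1 (shut), set as the call begins (left out, the last holds). The fingers move at their own pace and stop on an object; the grip force is fixed at half the most. Time passes only in rows, so rows that repeat a pose let the fingers close. It gives the time, the measured TCP pose, the force, the opening and the grip force at its end, in the units of the state.
- state(): the state, without advancing time (a new reading comes with each control period).
- read_camera(name): name is "scene" or "top" or "wrist"; returns a dict with "img" (420x560x3 uint8, blue, green, red), "vertical_fov" (degrees; the focal length in pixels is half the picture's height over the tangent of half this angle, whatever the lens; pixels are square), "cx", "cy" (the principal point, pixels), "extrinsics" (4x4, takes a point from camera to world coordinates). Camera axes: x right, y up, looking along -z (the intrinsics and any distortion apply to the point x, -y, -z); pixel columns grow to the right and rows downward; lengths in mm; the calibration is good to about 2 mm. The wrist camera is an equidistant fisheye: a pixel r from the principal point sees the ray r / f radians off the axis. A picture is of the moment at which its call begins. There is no depth.
- job_done(): hands the job in; it is judged then, once.
Trained networks look in a picture, given as the dict that the camera call returned (one of the last four; its "shot" number tells which), for a name from the list of things; names that differ only in an ending like _2 or _b are one class to them, and where a whole thing is asked for, a point or a joint stands for the part that bears it (a point fixed in the world has none). Each returns a list of dicts, best first, with "p" (0 to 1); they miss things now and then, are a little off and sometimes report something else, mostly with a low value. They report only what shows in the picture. A call takes as long as a camera call. They do not tell look-alikes from the thing itself.
- cut_out(name, picture): "region" (420x560 bool, what is visible of it) and "box" ([left, top, right, bottom] in pixels, round what is visible of it).
The state is a dict: "t": time; "joints": joint angles; "qvel": joint speeds; "tau": joint torques, N m; "eef_pos": TCP position; "tcp_rot": TCP orientation; "ft_force": force on the tool from outside, world axes, zero at the start; "moment": the same for the moment, N m; "opening": opening from 0.0 (shut) to 1.0 (fully open); "grip_force": force on a finger pad.
Only numpy, scipy, OpenCV 4.12 (cv2) and the standard library are available. Lean on these libraries where they do the work, as an engineer would, in place of code of your own. Each camera call takes 0.05 s, during which the arm holds its last target. There are 200 camera calls.

## Working session

There is one attempt and no reset: what is moved stays moved. The work goes in short steps, Python scripts to look and compute and a tool call to move; the robot and the scene stay as the last step left them, time stands still between calls to the robot, and variables do not carry over. Pictures are saved under pics/ and viewed, at most 10 in all, crops included, and the job is handed in when it is done.

Besides the shell and the picture viewer there is one more tool, called after "Request:" by a JSON object that holds its "name" and its "arguments". jog_arm: Moves the arm, as the interface text tells. Its arguments: {"type":"object","properties":{"motion":{"type":"array"},"grip":{"type":"number"}},"required":["motion"]}

```bash
mkdir -p pics; cat > h.py <<'E'
import numpy as np, cv2
from cell import state, read_camera, job_done, cut_out
def foc(c): return 210/np.tan(np.radians(c["vertical_fov"])/2)
def ray(c,u,v):
    f=foc(c); E=np.array(c["extrinsics"]); d=np.array([(u-c["cx"])/f,-(v-c["cy"])/f,-1.])
    return E[:3,3], E[:3,:3]@d
def atz(c,u,v,z):
    o,d=ray(c,u,v); return (o+d*(z-o[2])/d[2]).round(1)
def proj(c,P):
    E=np.array(c["extrinsics"]); p=E[:3,:3].T@(np.array(P,float)-E[:3,3]); f=foc(c)
    return np.array([c["cx"]+f*p[0]/-p[2], c["cy"]+f*p[1]/p[2]]).round(1)
E
python3 - <<'E'
from h import *
print(state())
ims=[]
for n in ["scene","top"]:
    c=read_camera(n); cv2.imwrite(f"pics/{n}0.png",c["img"])
    print(n,c["vertical_fov"],c["cx"],c["cy"],np.array(c["extrinsics"]).round(2).tolist(),[k for k in c if k!="img"])
    for o in ["tall_block","short_block","plate","bottle"]:
        for r in cut_out(o,c): print(o,round(r["p"],2),r["box"])
E
```

```text
{'t': 0.0, 'joints': array([ 1.18637548e+00,  4.91562326e-01,  1.55943711e+00,  4.63069881e-06,
        1.09168429e+00, -1.05614948e-01]), 'qvel': array([-5.46427358e-05,  3.07966838e-04,  4.72574931e-05,  2.38270733e-04,
        7.78458599e-05, -1.11003757e-03]), 'tau': array([ 7.42523662e-04, -6.12652087e+01, -2.58174384e+01,  6.93070795e-02,
        4.83086240e-02, -6.69045517e-05]), 'eef_pos': array([171.91323075, 600.67704306, 239.06426166]), 'tcp_rot': array([-3.14050810e+00, -1.19102511e-04,  2.86278456e+00]), 'ft_force': array([ 0.09776791, -0.68292819,  0.14866546]), 'moment': array([ 0.00355642, -0.06637749, -0.03206989]), 'grip_force': 0.0, 'opening': 1.0018575861234191}
scene 49.09621878152375 274.3832112501763 210.88676454506478 [[-0.18, -0.68, 0.71, 1189.04], [0.98, -0.12, 0.14, 157.03], [-0.01, 0.72, 0.69, 599.93], [0.0, 0.0, 0.0, 1.0]] ['vertical_fov', 'cx', 'cy', 'extrinsics', 'shot']
tall_block 0.83 [361.0, 247.5, 400.9, 332.3]
short_block 0.8 [238.5, 174.1, 276.4, 222.8]
plate 0.94 [194.9, 143.4, 402.3, 217.8]
plate 0.45 [236.8, 170.5, 277.9, 224.7]
bottle 0.86 [374.4, 152.1, 404.4, 192.5]
top 52.28372205193935 276.9150440392222 217.66676197251002 [[0.03, 0.98, -0.19, 482.77], [-1.0, 0.03, 0.01, 71.67], [0.02, 0.19, 0.98, 678.89], [0.0, 0.0, 0.0, 1.0]] ['vertical_fov', 'cx', 'cy', 'extrinsics', 'shot']
tall_block 0.64 [199.3, 211.6, 252.3, 253.6]
tall_block 0.6 [151.3, 76.1, 192.1, 139.5]
short_block 0.73 [285.1, 219.9, 335.0, 256.7]
plate 0.61 [129.3, 252.3, 399.9, 363.2]
bottle 0.66 [125.9, 289.2, 172.5, 322.7]
```

View pics/scene0.png

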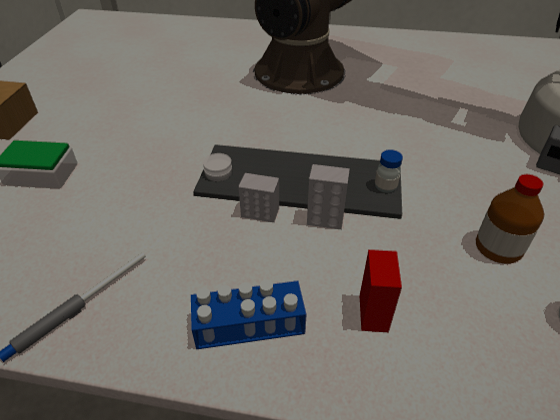

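View pics/top0.png

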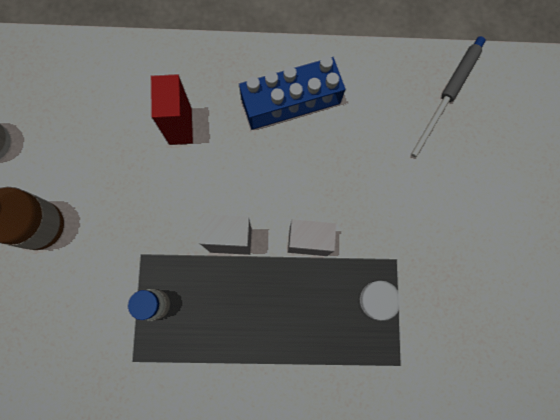

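The scene picture shows the grey tall block at (328,195), the short block at (259,197), the bottle at (390,172) and a white puck at (218,167). Candidates for the tall block are:
- **Grey block:** scene (328,195), top (227,235). It has 2×4 wells and stands at the plate edge, so this is the one.
- **Red look-alike:** scene (380,290), top (172,110).
- **Short block:** scene (259,197), with three columns of wells.
- **Blue rack:** scene (248,313).

Next I'll check the choice in a close crop and measure the corners.

```bash
python3 - <<'E'
from h import *
s=read_camera("scene"); t=read_camera("top")
a=cv2.resize(s["img"][145:235,195:415],None,fx=3.6,fy=3.6,interpolation=cv2.INTER_CUBIC)
b=t["img"][200:270,190:350]; b=cv2.resize(b,None,fx=3.6,fy=3.6,interpolation=cv2.INTER_CUBIC)
b=cv2.convertScaleAbs(b,alpha=2.2,beta=-220)
out=np.zeros((a.shape[0]+b.shape[0],a.shape[1],3),np.uint8); out[:a.shape[0]]=a*1; out[a.shape[0]:,:b.shape[1]]=b
cv2.imwrite("pics/crop1.png",out); print(out.shape,a.shape)
for u,v in [(140,254),(397,259),(400,366),(133,361)]: print("plate",atz(t,u,v,12))
for n in ["tall_block","short_block","bottle"]:
  for c,k in((s,"scene"),(t,"top")):
    for r in cut_out(n,c): print(n,k,r["p"],r["box"])
E
```

```text
(576, 792, 3) (324, 792, 3)
plate [548.4 272.9  12. ]
plate [ 552.6 -128.    12. ]
plate [ 392.5 -128.4   12. ]
plate [389.6 269.1  12. ]
tall_block scene 0.81 [360.3, 247.5, 401.1, 332.3]
tall_block scene 0.73 [306.6, 163.8, 346.6, 228.9]
tall_block top 0.97 [151.5, 75.7, 193.5, 143.2]
tall_block top 0.91 [199.9, 213.1, 250.2, 254.4]
short_block scene 0.78 [238.6, 173.7, 277.7, 222.9]
short_block top 0.89 [285.0, 220.6, 332.2, 256.1]
bottle scene 0.72 [376.5, 149.2, 402.7, 190.9]
bottle scene 0.16 [194.0, 141.9, 402.2, 218.8]
bottle top 0.9 [128.0, 290.0, 172.2, 325.5]
```

View pics/crop1.png

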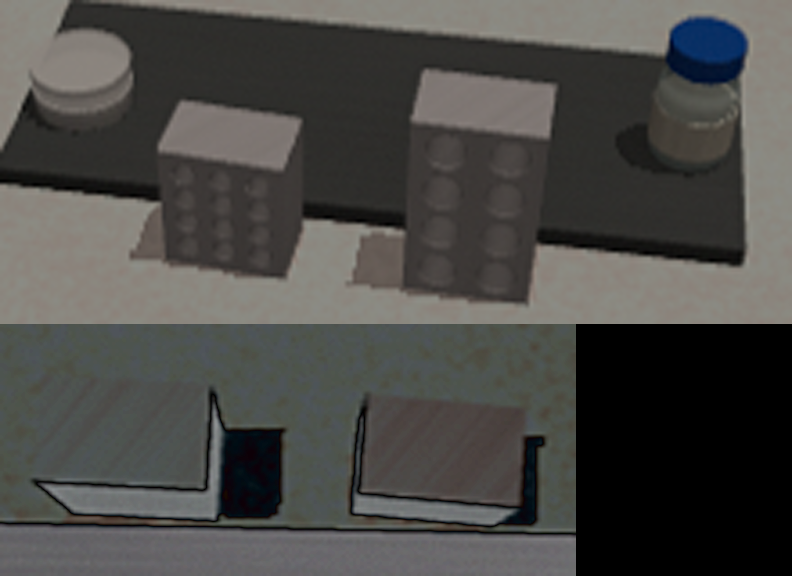

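The crop confirms the choice. The tall block has 2×4 wells facing +x and is bare grey, with its top corners in the top view at about (199,243), (247.5,246) and (249,217). The short block is to its right.

```bash
python3 - <<'E'
from h import *
s=read_camera("scene"); t=read_camera("top")
T=lambda x,y:(x/3.6+190-.4,(y-324)/3.6+200-.4); S=lambda x,y:(x/3.6+195-.4,y/3.6+145-.4)
for n,p,z in [("near+y",(34,480),110),("near-y",(207,490),110),("far-y",(212,385),110),("foot near-y",(218,520),0),("foot near+y",(72,515),0)]: print("top",n,atz(t,*T(*p),z))
for n,p,z in [("near-y",(425,70),110),("near+y",(556,85),110),("far+y",(546,137),110),("far-y",(412,122),110),("foot far-y",(405,289),0),("foot far+y",(528,302),0)]: print("sc",n,atz(s,*S(*p),z))
for n,p,z in [("short near-y",(521,506),75),("short near+y",(360,492),75),("bench edge",(0,0),0)][:2]: print(n,atz(t,*T(*p),z))
E
```

```text
top near+y [555.9 166.3 110. ]
top near-y [554.1 102.2 110. ]
top far-y [593.9 101.9 110. ]
top foot near-y [554.8 102.7   0. ]
top foot near+y [555. 167.   0.]
sc near-y [555.6 103.1 110. ]
sc near+y [556.5 165.8 110. ]
sc far+y [595.8 163.8 110. ]
sc far-y [595.6 101.9 110. ]
sc foot far-y [595.3 103.1   0. ]
sc foot far+y [593.8 165.4   0. ]
short near-y [555.9 -19.9  75. ]
short near+y [559.6  43.7  75. ]
```

```bash
python3 - <<'E'
from h import *
s=read_camera("scene")
for p in [(545,165,0),(525,130,0),(550,80,150),(510,255,0),(530,185,130)]: print(p,atz(s,*p))
st=state(); y=st["tcp_rot"][2]; d=np.array([635,134])-st["eef_pos"][:2]
ex=np.array([np.cos(y),np.sin(y)]); ey=np.array([np.sin(y),-np.cos(y)])
print(d@ex,d@ey,np.pi-y)
E
```

```text
(545, 165, 0) [333.6 571.4   0. ]
(525, 130, 0) [203.3 557.2   0. ]
(550, 80, 150) [253.8 542.8 150. ]
(510, 255, 0) [607.3 454.1   0. ]
(530, 185, 130) [576.5 446.7 130. ]
-573.6246774369489 -321.4326194653496 0.2788080899673204
```

Request:
{"name": "jog_arm", "arguments": {"motion": [[[0,0,-50],0],[[0,0,-100],0],[[-45,-25,-100],-0.1],[[-90,-50,-100],-0.2],[[-135,-75,-100],-0.28]], "grip": 0.6}}

```text
t: 1.55
eef_pos: [278.7, 493.5, 340.0]
tcp_rot: [3.141, 0.001, -3.135]
ft_force: [0.3, 1.5, 0.3]
opening: 0.639
grip_force: 0.0
```

Request:
{"name": "jog_arm", "arguments": {"motion": [[[-35,-35,0],0],[[-70,-70,0],0],[[-105,-105,0],0],[[-140,-140,0],0],[[-175,-175,0],0]]}}

```text
t: 2.05
eef_pos: [454.3, 318.3, 339.9]
tcp_rot: [3.141, 0.0, -3.14]
ft_force: [0.2, 0.2, 0.3]
opening: 0.403
grip_force: 0.0
```

Request:
{"name": "jog_arm", "arguments": {"motion": [[[-35,-35,0],0],[[-70,-70,0],0],[[-105,-105,0],0],[[-140,-140,0],0],[[-175,-180,0],0]]}}

```text
t: 2.55
eef_pos: [627.6, 140.9, 339.7]
tcp_rot: [3.141, 0.0, -3.14]
ft_force: [0.4, 0.5, 1.2]
opening: 0.402
grip_force: 0.0
```

Request:
{"name": "jog_arm", "arguments": {"motion": [[[-6,-3,45],0],[[-6,-3,90],0],[[-6,-3,135],0],[[-6,-3,180],0],[[-6,-3,195],0]]}}

```text
t: 3.05
eef_pos: [630.7, 139.3, 140.5]
tcp_rot: [-3.141, -0.006, -3.141]
ft_force: [0.0, -0.5, 1.1]
opening: 0.402
grip_force: 0.0
```

Request:
{"name": "jog_arm", "arguments": {"motion": [[[0,0,18],0],[[0,0,18],0]]}}

```text
t: 3.25
eef_pos: [632.0, 139.6, 125.7]
tcp_rot: [-3.141, -0.002, -3.14]
ft_force: [0.1, -0.8, 0.1]
opening: 0.396
grip_force: 0.0
```

```bash
python3 - <<'E'
from h import *
print(state()["eef_pos"])
s=read_camera("scene"); t=read_camera("top")
cv2.imwrite("pics/pre.png",np.hstack([cv2.resize(s["img"][60:260,200:400],(400,400)),cv2.resize(t["img"][140:340,120:320],(400,400))]))
E
```

```text
[632.02260356 139.57033902 125.65952907]
```

View pics/pre.png

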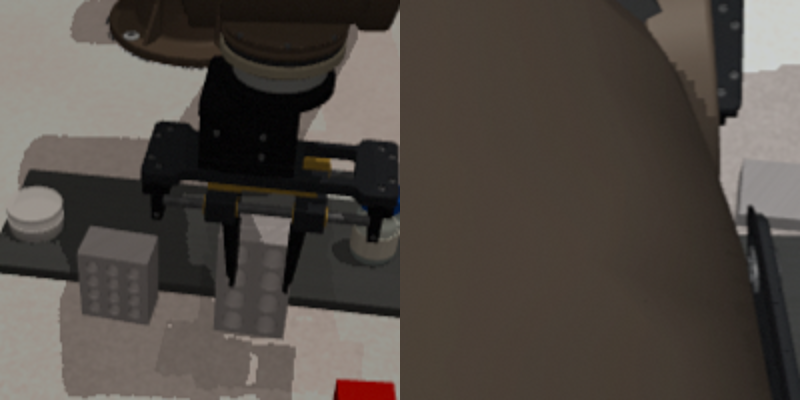

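The picture shows both fingers in front of the tall block's well face, near its top, and shifted about 5 mm toward +y. I'll centre them and then push.

Request:
{"name": "jog_arm", "arguments": {"motion": [[[0,-6,0],0],[[5,-6,0],0],[[12,-6,0],0],[[17,-6,0],0],[[22,-6,0],0]]}}

```text
t: 3.85
eef_pos: [609.8, 133.6, 126.9]
tcp_rot: [3.141, 0.0, -3.14]
ft_force: [0.7, 0.2, -0.5]
opening: 0.399
grip_force: 0.0
```

Request:
{"name": "jog_arm", "arguments": {"motion": [[[3,0,0],0],[[6,0,0],0],[[9,0,0],0],[[12,0,0],0],[[15,0,0],0]]}}

```text
t: 4.35
eef_pos: [595.2, 133.5, 126.6]
tcp_rot: [3.141, 0.0, -3.14]
ft_force: [0.8, 0.7, 2.1]
opening: 0.396
grip_force: 0.6
```

Request:
{"name": "jog_arm", "arguments": {"motion": [[[4,0,0],0],[[8,0,0],0],[[12,0,0],0],[[16,0,0],0],[[16,0,0],0]]}}

```text
t: 4.85
eef_pos: [578.6, 133.5, 126.5]
tcp_rot: [-3.142, -0.001, -3.14]
ft_force: [-1.0, 0.2, 0.5]
opening: 0.4
grip_force: 0.0
```

```bash
python3 - <<'E'
from h import *
print(state()["eef_pos"],state()["ft_force"])
s=read_camera("scene"); cv2.imwrite("pics/mid.png",cv2.resize(s["img"][130:250,190:410],None,fx=3,fy=3))
E
```

```text
[578.63965189 133.50997458 126.53559944] [-0.96086805  0.15341359  0.4981834 ]
```

View pics/mid.png

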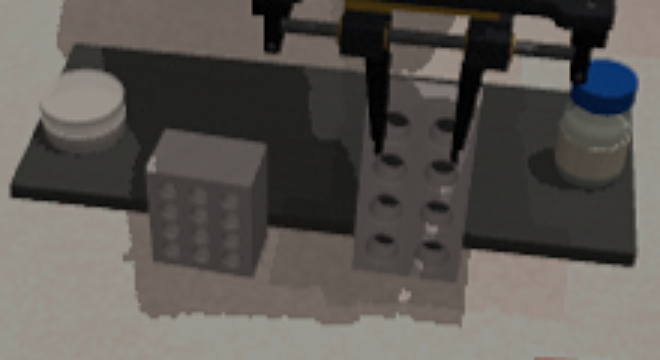

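The block is tilting toward the plate with both fingers on its well face. I'll keep pushing past its balance point.

Request:
{"name": "jog_arm", "arguments": {"motion": [[[4,0,0],0],[[8,0,0],0],[[12,0,0],0],[[16,0,0],0],[[20,0,0],0]]}}

```text
t: 5.4
eef_pos: [558.9, 133.5, 126.6]
tcp_rot: [3.142, -0.0, -3.14]
ft_force: [0.3, 0.0, 0.0]
opening: 0.398
grip_force: 0.0
```

Request:
{"name": "jog_arm", "arguments": {"motion": [[[4,0,0],0],[[8,0,0],0],[[12,0,0],0],[[12,0,0],0],[[12,0,0],0]]}}

```text
t: 5.9
eef_pos: [547.4, 133.5, 126.7]
tcp_rot: [3.141, 0.0, -3.14]
ft_force: [1.2, -0.3, -0.3]
opening: 0.396
grip_force: 0.0
```

```bash
python3 - <<'E'
from h import *
print(state()["eef_pos"],state()["ft_force"])
s=read_camera("scene"); cv2.imwrite("pics/mid2.png",cv2.resize(s["img"][130:250,190:410],None,fx=3,fy=3))
E
```

```text
[547.44938954 133.47208345 126.70745497] [ 1.21523464 -0.25960752 -0.30115713]
```

View pics/mid2.png

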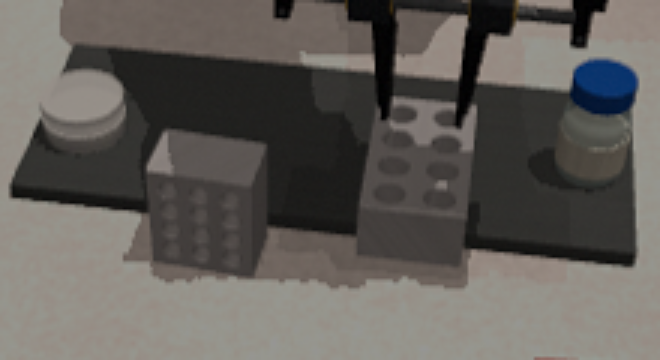

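The block has fallen and its wells face up. I'll clear the arm and check that it is flat and where its foot lies.

Request:
{"name": "jog_arm", "arguments": {"motion": [[[0,0,-45],0],[[0,0,-90],0],[[0,0,-135],0],[[0,0,-180],0],[[0,35,-200],0]]}}

```text
t: 6.45
eef_pos: [548.3, 166.7, 331.1]
tcp_rot: [3.141, 0.006, 3.14]
ft_force: [1.3, 1.0, 0.0]
opening: 0.4
grip_force: 0.0
```

Request:
{"name": "jog_arm", "arguments": {"motion": [[[10,45,0],0],[[20,90,0],0],[[30,135,0],0],[[40,180,0],0],[[50,225,0],0]]}}

```text
t: 6.95
eef_pos: [496.5, 395.2, 326.7]
tcp_rot: [3.141, 0.0, -3.14]
ft_force: [0.5, -0.1, -0.3]
opening: 0.4
grip_force: 0.0
```

Request:
{"name": "jog_arm", "arguments": {"motion": [[[30,30,0],0],[[60,60,0],0],[[90,90,0],0],[[120,120,0],0],[[120,120,0],0]]}}

```text
t: 7.45
eef_pos: [373.5, 516.2, 326.6]
tcp_rot: [3.141, -0.001, -3.136]
ft_force: [-0.1, -0.9, -0.6]
opening: 0.4
grip_force: 0.0
```

```bash
python3 - <<'E'
from h import *
print(state()["eef_pos"],state()["t"])
s=read_camera("scene"); t=read_camera("top")
a=cv2.resize(s["img"][140:235,190:410],(792,342),interpolation=cv2.INTER_CUBIC)
b=cv2.resize(t["img"][200:270,190:350],None,fx=3.6,fy=3.6,interpolation=cv2.INTER_CUBIC)
o=np.zeros((594,792,3),np.uint8); o[:342]=a; o[342:,:576]=b
cv2.imwrite("pics/fin.png",o)
for n in ["tall_block","short_block","bottle"]:
  for c,k in((s,"scene"),(t,"top")):
    for r in cut_out(n,c): print(n,k,r["p"],r["box"])
E
```

```text
[373.52790194 516.16257181 326.5583784 ] 7.45
tall_block scene 0.89 [361.0, 248.2, 402.4, 332.2]
tall_block scene 0.64 [308.1, 161.8, 344.5, 219.0]
tall_block top 0.92 [152.2, 75.1, 192.6, 142.8]
tall_block top 0.72 [199.5, 232.2, 250.0, 310.4]
short_block scene 0.61 [239.7, 173.1, 276.6, 223.5]
short_block top 0.57 [284.0, 221.6, 335.4, 258.3]
short_block top 0.56 [201.4, 230.2, 249.9, 306.1]
bottle scene 0.6 [374.6, 150.0, 404.3, 194.2]
bottle scene 0.42 [238.1, 172.1, 277.4, 223.0]
bottle top 0.65 [125.9, 290.1, 172.4, 322.4]
```

View pics/fin.png

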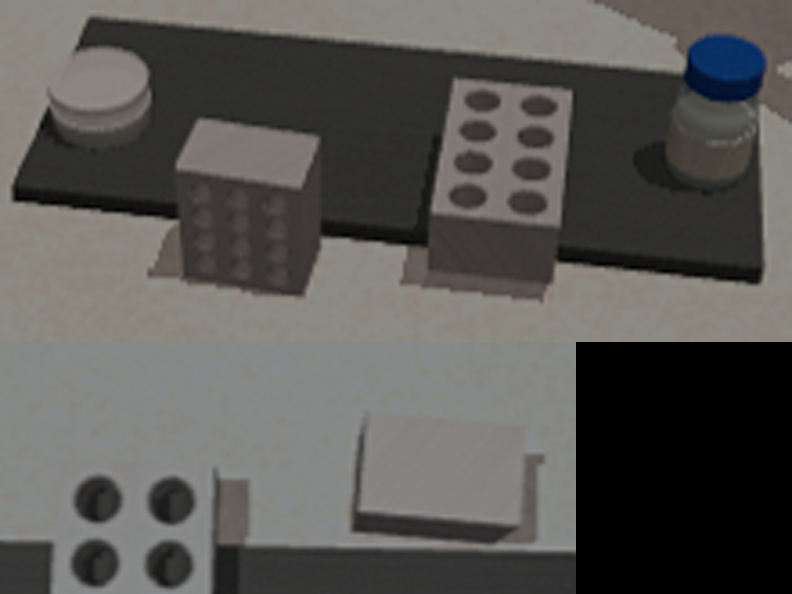

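```bash
python3 - <<'E'
from h import *
s=read_camera("scene"); t=read_camera("top")
S=lambda x,y:(x/3.6+190-.4,y/3.6+140-.4)
for p in [(453,79),(573,90),(561,224),(430,208)]: print("z52",atz(s,*S(*p),52))
for p in [(428,275),(555,287)]: print("foot z12",atz(s,*S(*p),12),"z0",atz(s,*S(*p),0))
for u,v in [(204,233),(249.5,233),(204,309),(249,309)]: print("top z52",atz(t,u,v,52))
E
```

```text
z52 [471.8 101.1  52. ]
z52 [470.4 165.5  52. ]
z52 [578.4 166.8  52. ]
z52 [577.7 102.2  52. ]
foot z12 [584.  103.7  12. ] z0 [571.7 102.6   0. ]
foot z12 [581.6 167.9  12. ] z0 [569.2 168.1   0. ]
top z52 [578.3 169.6  52. ]
top z52 [580.4 102.5  52. ]
top z52 [468.7 163.   52. ]
top z52 [470.4  98.8  52. ]
```

It lies flat and square, but its foot overhangs the edge by about 29 mm: the foot is at x≈579 and the edge at x≈550. I'll slide it about 20 mm back by pushing on the foot face.

Request:
{"name": "jog_arm", "arguments": {"motion": [[[-24,-38,0],0],[[-48,-76,0],0],[[-72,-114,0],0],[[-96,-152,0],0],[[-120,-190,0],0]]}}

```text
t: 8.45
eef_pos: [498.0, 321.5, 326.8]
tcp_rot: [3.141, 0.0, -3.141]
ft_force: [0.3, -0.6, -0.3]
opening: 0.399
grip_force: 0.0
```

Request:
{"name": "jog_arm", "arguments": {"motion": [[[-24,-38,0],0],[[-48,-76,0],0],[[-72,-114,0],0],[[-96,-152,0],0],[[-120,-192,0],0]]}}

```text
t: 8.95
eef_pos: [618.2, 129.6, 326.8]
tcp_rot: [3.141, 0.0, -3.141]
ft_force: [0.6, 1.4, 0.4]
opening: 0.399
grip_force: 0.0
```

Request:
{"name": "jog_arm", "arguments": {"motion": [[[0,0,45],0],[[0,0,90],0],[[0,0,135],0],[[0,0,170],0],[[0,0,170],0]]}}

```text
t: 9.45
eef_pos: [615.6, 130.9, 152.4]
tcp_rot: [-3.141, -0.008, -3.141]
ft_force: [0.2, -0.4, 0.7]
opening: 0.4
grip_force: 0.0
```

Request:
{"name": "jog_arm", "arguments": {"motion": [[[0,3,40],0],[[0,3,80],0],[[0,3,107],0],[[0,3,107],0],[[0,3,107],0]]}}

```text
t: 9.95
eef_pos: [618.4, 134.6, 51.5]
tcp_rot: [3.141, 0.002, -3.141]
ft_force: [-0.3, -0.0, 0.6]
opening: 0.402
grip_force: 0.0
```

Request:
{"name": "jog_arm", "arguments": {"motion": [[[8,0,0],0],[[16,0,0],0],[[22,0,0],0],[[26,0,0],0],[[30,0,0],0]]}}

```text
t: 10.45
eef_pos: [588.4, 134.6, 50.7]
tcp_rot: [3.141, 0.004, -3.14]
ft_force: [5.2, -0.8, 2.4]
opening: 0.4
grip_force: 2.9
```

Request:
{"name": "jog_arm", "arguments": {"motion": [[[4,0,0],0],[[8,0,0],0],[[12,0,0],0],[[15,0,0],0],[[15,0,0],0]]}}

```text
t: 10.95
eef_pos: [573.4, 134.6, 50.5]
tcp_rot: [3.141, 0.003, -3.14]
ft_force: [4.7, 1.4, 3.2]
opening: 0.399
grip_force: 2.3
```

```bash
python3 - <<'E'
from h import *
print(state()["eef_pos"],state()["ft_force"])
s=read_camera("scene"); cv2.imwrite("pics/mid3.png",cv2.resize(s["img"][140:240,190:410],None,fx=3.6,fy=3.6,interpolation=cv2.INTER_CUBIC))
E
```

```text
[573.3989435  134.63942559  50.53316435] [4.69881873 1.36597196 3.20725054]
```

View pics/mid3.png

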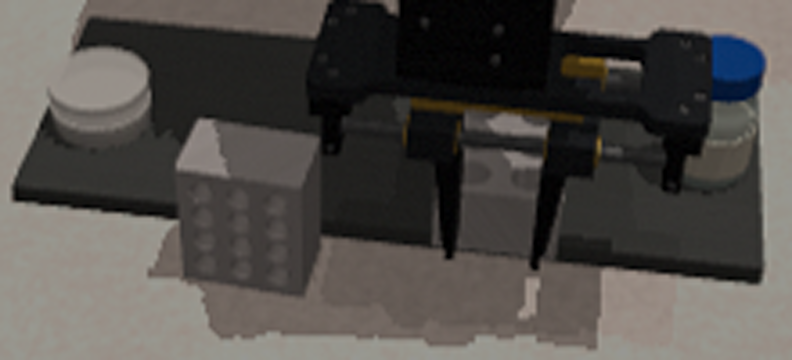

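Both fingers are on the foot face and the block is sliding squarely. I'll push a little further, then back off.

Request:
{"name": "jog_arm", "arguments": {"motion": [[[4,0,0],0],[[8,0,0],0],[[9,0,0],0],[[9,0,0],0],[[-15,0,0],0]]}}

```text
t: 11.5
eef_pos: [585.5, 134.6, 49.7]
tcp_rot: [-3.141, -0.003, -3.14]
ft_force: [-0.5, -0.3, -0.0]
opening: 0.401
grip_force: 0.0
```

Request:
{"name": "jog_arm", "arguments": {"motion": [[[-10,0,0],0],[[-10,0,-45],0],[[-10,0,-90],0],[[-10,0,-135],0],[[-10,0,-180],0]]}}

```text
t: 12.0
eef_pos: [596.5, 134.5, 231.0]
tcp_rot: [-3.142, -0.002, -3.14]
ft_force: [0.2, 0.3, -0.2]
opening: 0.401
grip_force: 0.0
```

Request:
{"name": "jog_arm", "arguments": {"motion": [[[10,45,-30],0],[[20,90,-50],0],[[40,130,-50],0],[[60,170,-50],0],[[80,210,-50],0]]}}

```text
t: 12.5
eef_pos: [515.5, 345.8, 279.4]
tcp_rot: [-3.141, -0.001, -3.14]
ft_force: [1.6, 0.7, 0.7]
opening: 0.398
grip_force: 0.0
```

Request:
{"name": "jog_arm", "arguments": {"motion": [[[30,30,0],0],[[60,60,0],0],[[90,90,0],0],[[120,120,0],0],[[120,120,0],0]]}}

```text
t: 13.0
eef_pos: [393.2, 466.7, 279.2]
tcp_rot: [-3.141, -0.002, -3.136]
ft_force: [0.1, -0.6, -0.2]
opening: 0.4
grip_force: 0.0
```

```bash
python3 - <<'E'
from h import *
print(state()["eef_pos"],state()["t"])
s=read_camera("scene"); t=read_camera("top")
o=np.vstack([cv2.resize(s["img"][140:235,190:410],(690,298),interpolation=cv2.INTER_CUBIC),cv2.resize(t["img"][200:325,120:410],(690,297),interpolation=cv2.INTER_CUBIC)])
cv2.imwrite("pics/fin2.png",o)
for n in ["tall_block","short_block","bottle"]:
    for r in cut_out(n,t): print(n,r["p"],r["box"])
E
```

```text
[393.17667231 466.73343009 279.19693283] 13.0
tall_block 0.87 [150.4, 74.5, 191.3, 144.4]
tall_block 0.69 [198.7, 248.9, 248.2, 328.5]
short_block 0.57 [282.6, 219.4, 332.2, 256.2]
bottle 0.72 [125.7, 288.1, 171.5, 323.2]
```

View pics/fin2.png

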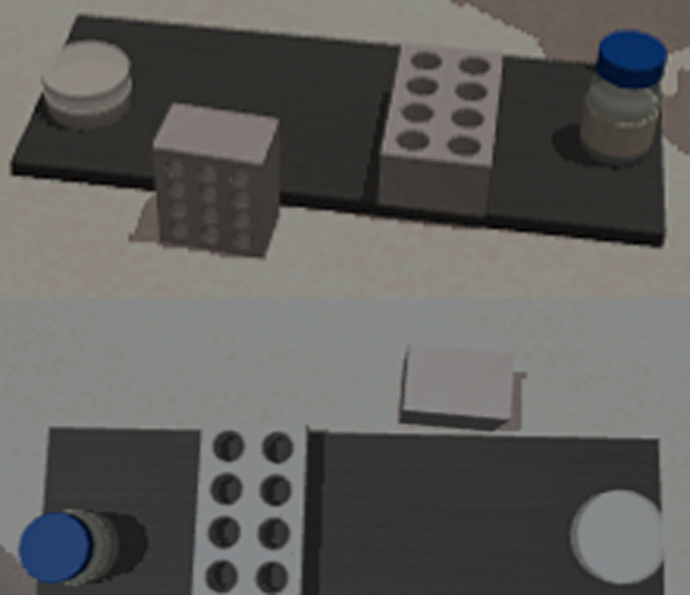

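The tall block lies flat with its wells up, square to the plate and with its foot at the edge. The short block and bottle are where they were, so I'm handing it in.

```bash
python3 -c "
from h import *
print(job_done())"
```

```text
the job is handed in; nothing more can be done
None
```

The tall block was tipped over the edge and lies flat on the plate, wells up and square, with its foot at that edge after I slid it about 24 mm back because it first overhung by about 29 mm; the short block and bottle were left standing, and I handed the job in at about 13 s.

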